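Butt and clamp a pair of vee blocks

TASK

Make one long vee out of the two steel vee blocks on the fixture plate: push the loose block along the fence until it sits flush against the fixed one, then turn the red clamp knob clockwise until it clicks over its detent and the brass pad grips the block. Do not disturb the caliper or the micrometer.

Things in the scene. Friction and masses are not known exactly. Their poses are not given: they have to be found in the camera images.
- vee_fixture: aluminium plate fixed to the bench, 150 (x) x 210 (y) x 12 mm; origin mid-underside; x across the lane away from the robot, y along it to the fixed block. Steel fence 16 mm high over the plate, inner face at x=60 mm; fixed vee block at y=40..90 mm; blue wedge clamp body up to 47 mm high over the plate at x=-74..-13, y=-25..71 mm. Lane between fence and open pad: 56 mm wide
- vee_loose: loose ground-steel vee block, about 0.6 kg, 50 mm long along its own x (the vee runs along x, open at the top), 52 mm wide, 45 mm high; origin at the centre of its underside. It stands in the lane with its own x roughly along the fixture's y, a gap of 20 to 60 mm short of the fixed block, free to slide on the plate
- loose_vee_face (a point): centre of the loose block's end face that has to meet the fixed block (22.5 mm above the plate); axes as the loose block's
- fixed_vee_face (a point): centre of the fixed block's end face that looks to the loose block (22.5 mm above the plate); axes as the fixture's. The loose block is butted and in line when loose_vee_face coincides with this point
- clamp_knob (a joint): clamp knob angle, rad: 0 open, grows clockwise as seen looking down on the knob, end stop at 1.3 = clamped. Free until 0.7, then a sprung ball on a lobe resists with about 0.3 N m up to a crest at 1.0; past it the knob snaps to 1.2-1.3 and is held there. It drives the pad 4.6 mm per rad. Starts at 0 to 0.3
- knob_grip (a point): point on the knob's axis to grip, 33 mm out from the sloping face. z = knob axis, pointing out: it leans 30 degrees from vertical to the fixture's -x (the robot). x lies along the red grip bar and turns with it; bar 42 long (x), 14 wide (y), from 23 mm below to 5 mm above this point, on a black skirt 39 mm across. At 0 the bar points up and down the slope
- clamp_pad: brass clamp pad, 9 x 30 x 14 mm, origin at its centre, facing the fence; open it stands 4 mm clear of a block that lies against the fence, level with the middle of the butted loose block; sprung, it presses the block to the fence with about 9 N when the knob is clamped
- caliper: digital caliper, 200 mm long, lying on the drawings at the right; leave alone
- micrometer: micrometer, 106 mm long, lying on the bench at the left; leave alone
Not all that is in view belongs to the job. Leave any brown or purple look-alike of the vee_loose alone.

How it is judged:
On the way, in this order (a step that is already met when the one before it is completed fails the run):
1. with the clamp still open, the loose block is butted against the fixed one (gap under 2 mm) (y of loose_vee_face in the frame of fixed_vee_face above -0.002 m and z of loose_vee_face in the frame of fixed_vee_face below 0.003 m and value of joint clamp_knob below 0.7 rad), for 0.2 s.
2. the knob is turned past its detent and the pad presses on the loose block (value of joint clamp_knob above 1.15 rad and contact force between clamp_pad and vee_loose above 3 N), for 0.2 s.
At the end, for the whole second after the job is handed in: the loose block is at rest flush against the fixed one (gap under 2 mm, sideways within 2 mm, flat on the plate, in line within 2 degrees), the knob is past its detent (over 1.15 rad) and the pad presses on the block with more than 3 N (all of step 2 and y of loose_vee_face in the frame of fixed_vee_face above -0.002 m and x of loose_vee_face in the frame of fixed_vee_face between -0.002 and 0.002 m and z of loose_vee_face in the frame of fixed_vee_face below 0.002 m and angle between the x axis of vee_loose and the y axis of vee_fixture, either way round below 0.035 rad and linear speed of vee_loose below 0.01 m/s); the robot touches nothing.
It fails at once if the caliper or the micrometer is moved by more than 25 mm (distance of any of caliper, micrometer from where it was at the start of the episode above 0.025 m).
It also fails if it takes over 45 s, if anything falls off the work surface, if the arm or the gripper's body presses on something with over 40 N, if the wrist force passes 120 N, or if a joint passes its speed limit or range.

ROBOT

A 7-joint arm with a two-finger parallel gripper is mounted at the origin on a cart in front of the work surface, level with it; the furniture and walls round the work are solid. World frame = base frame: x ahead of the robot, y to its left, z up, the work surface at z = 0. Lengths are in m, angles in rad, forces in N, time in s.
With the tool pointing down it reaches from about 0.425 to 0.825 m from the base axis. Payload 3.6 kg.
Tool frame: the origin (TCP) lies at the very end of the fingers, on their centre line; the grasp point (between the pads) lies 19 mm behind it; z points along the fingers, y is the line along which they close (so a half turn about z gives the same grasp; the last joint's range is limited). The gripper opens to 93 mm and grips with 3 to 60 N. Pads are 15 mm wide; open, the fingers measure 128 mm over their backs; the gripper's body (75 mm by 188 mm) begins 65 mm behind the grasp point.
Start: joints at [-1.204, 0.615, -0.013, 1.423, 0.008, 1.103, -0.04], TCP at [0.249, 0.6, 0.219] pointing down, gripper open.
Joint ranges: [-3.12, 3.12], [-0.3, 2.06], [-1.34, 1.32], [0.26, 2.42], [-1.36, 4.5], [0.01, 1.98], [-2.84, 2.84]. Speed limits (rad/s): [2.79, 2.79, 3.14, 3.14, 3.14, 3.14, 3.14].

INTERFACE

Orientations are given as a 3x3 rotation matrix whose columns are the frame's x, y, z axes.
In Python, from bench import * gives the robot as it stands.
- The arm moves only by the shell command python3 -m pendant 'ROWS' [OPENING] [FORCE]. ROWS is JSON, a list of rows, each a list of 2 entries, a list of its own where there are three numbers: the shift along the tool's x, y, z in mm, then the turn about the tool's z in degrees. A call has 1 to 5 rows; each row shifts and turns the commanded pose from where the row before left it, along the tool's axes as they then stand; what a row does not reach is not made up. A row lasts 1/8 s, in which the tool goes at most 62.5 mm and 10.7 degrees, less where a joint would pass 70% of its speed; a pose out of reach is approached as far as the arm can. A call with a gripper value outside its range is refused whole. OPENING is the closure, from 0 (fully open) to 1 (shut), set as the call begins (- or left out, the last holds). The fingers move at their own pace and stop on an object; FORCE is the grip in N (left out, the last holds). Time passes only in rows, so rows that do not move let the fingers close. It gives the time, the measured TCP pose, the force, the opening and the grip force at its end, in the units of the state.
- observe(): the state, without advancing time (a new reading comes with each control period).
- read_camera(name): name is "scene" or "top" or "wrist"; returns the picture (384x512x3 uint8, red, green, blue); there is no depth.
- get_calibration(name): a dict with "K" (3x3 intrinsics, pixels), "k1" (the pictures are not rectified: a ray, as slopes to the right and down, at radius r is drawn at 1 + k1 r^2 times it, then the intrinsics apply), "world_from_camera" (4x4, takes a point from camera to world coordinates). Camera axes: x right, y down, z forward; pixel columns grow to the right and rows downward; lengths in m; the calibration is good to about 2 mm. A picture is of the moment at which its call begins: read the wrist's pose just before it. get_calibration takes no time and is no camera call; for the wrist camera it gives the pose at the moment of the call.
- job_done(): hands the job in; it is judged then, once.
The state is a dict: "clock": time; "joints": joint angles; "qd": joint speeds; "joint_efforts": joint torques, N m; "ee_pos": TCP position; "tool_rot": TCP orientation; "force": force on the tool from outside, world axes, zero at the start; "moment": the same for the moment, N m; "grip_width": opening from 0.0 (shut) to 1.0 (fully open); "finger_force": force on a finger pad.
Only numpy, scipy, OpenCV 4.12 (cv2) and the standard library are available. Lean on these libraries where they do the work, as an engineer would, in place of code of your own. Each camera call takes 0.05 s, during which the arm holds its last target. There are 200 camera calls.

## Working session

There is one attempt and no reset: what is moved stays moved. The work goes in short steps, Python scripts to look and compute and a shell command to move; the robot and the scene stay as the last step left them, time stands still between calls to the robot, and variables do not carry over. Pictures are saved under pics/ and viewed, at most 13 in all, crops included, and the job is handed in when it is done.

```bash
mkdir -p pics; ls
cat > h.py <<'E'
from bench import *
import numpy as np, cv2
def ray(cal,px):
    K=cal["K"];K=np.array(K);k1=cal["k1"];T=np.array(cal["world_from_camera"])
    d=np.array([(px[0]-K[0,2])/K[0,0],(px[1]-K[1,2])/K[1,1]]);u=d.copy()
    for _ in range(20): u=d/(1+k1*(u@u))
    return T[:3,3],T[:3,:3]@np.array([u[0],u[1],1.])
def onz(cal,px,z):
    o,d=ray(cal,px);return o+d*(z-o[2])/d[2]
def proj(cal,P):
    K=np.array(cal["K"]);T=np.array(cal["world_from_camera"])
    c=T[:3,:3].T@(np.array(P)-T[:3,3]);u=c[:2]/c[2];u=u*(1+cal["k1"]*(u@u))
    return np.array([K[0,0]*u[0]+K[0,2],K[1,1]*u[1]+K[1,2]])
def save(img,n): cv2.imwrite(n,img[:,:,::-1])
E
python3 - <<'E'
from h import *
np.set_printoptions(precision=3,suppress=True)
s=observe();print(s["clock"],s["ee_pos"],s["tool_rot"],s["joints"])
for n in("scene","top"):
    c=get_calibration(n);print(n,c)
    save(read_camera(n),f"pics/{n}0.png")
E
```

```text
pics
0.0 [0.249 0.6   0.217] [[-0.923  0.384 -0.001]
 [ 0.384  0.923 -0.002]
 [-0.    -0.003 -1.   ]] [-1.204  0.616 -0.013  1.425  0.008  1.103 -0.04 ]
scene {'K': array([[427.728,   0.   , 254.342],
       [  0.   , 427.728, 195.77 ],
       [  0.   ,   0.   ,   1.   ]]), 'k1': 0.05223253671769425, 'world_from_camera': array([[ 0.692, -0.532,  0.489, -0.133],
       [-0.722, -0.509,  0.469, -0.663],
       [-0.001, -0.677, -0.736,  1.018],
       [ 0.   ,  0.   ,  0.   ,  1.   ]])}
top {'K': array([[396.938,   0.   , 256.51 ],
       [  0.   , 396.938, 188.47 ],
       [  0.   ,   0.   ,   1.   ]]), 'k1': 0.0060174939325906346, 'world_from_camera': array([[ 0.018, -0.99 ,  0.139,  0.367],
       [-1.   , -0.018,  0.003, -0.054],
       [-0.001, -0.139, -0.99 ,  1.116],
       [ 0.   ,  0.   ,  0.   ,  1.   ]])}
```

View pics/top0.png

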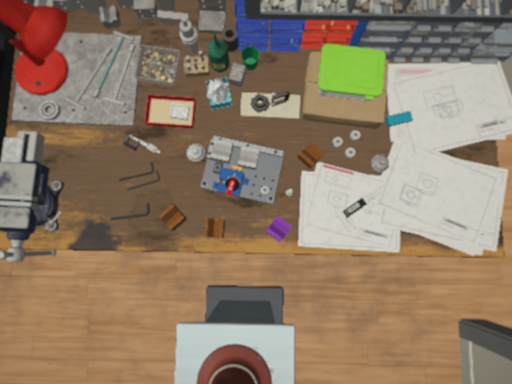

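View pics/scene0.png

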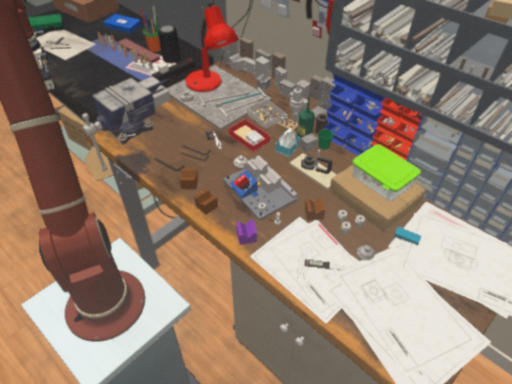

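The top view shows the grey fixture plate spanning about (202..284, 137..203), with the blue clamp and red knob near (232,183). The two blocks are near (221,150) and (247,155). I'll enlarge the fixture.

Run:
```python
from h import *
a=cv2.imread("pics/top0.png")[125:215,190:295];b=cv2.imread("pics/scene0.png")[145:225,215:305]
a=cv2.resize(a,None,fx=5.5,fy=5.5,interpolation=cv2.INTER_CUBIC)
cv2.imwrite("pics/c1.png",a)
c=get_calibration("top")
for p in [(212,137),(284,152),(273,203),(202,188)]: print(p,onz(c,p,0.012))
```

```text
(212, 137) [0.66732622 0.07983137 0.012     ]
(284, 152) [ 0.62720944 -0.12635645  0.012     ]
(273, 203) [ 0.48096456 -0.09692698  0.012     ]
(202, 188) [0.51963134 0.10292242 0.012     ]
```

View pics/c1.png

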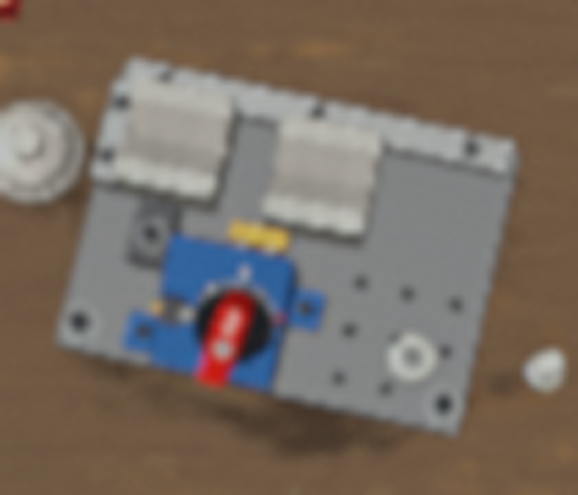

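The enlarged view shows the fixed block on the left at crop (170,140) and the loose one at (325,175). The red bar is at (225,335), about along the fixture's x. The plate centre is near (0.574,-0.010) with yaw about -11°. I'll set out now.

```bash
python3 -m pendant '[[[-47,-38,-16],0],[[-47,-38,-16],0],[[-47,-38,-12],0],[[-48,-39,0],0],[[-48,-39,0],0]]' 1 5; python3 -m pendant '[[[-48,-39,0],0],[[-48,-39,0],0],[[-48,-39,0],0],[[-48,-39,0],0],[[-48,-39,0],0]]'; python3 -m pendant '[[[-48,-39,0],0],[[0,0,0],10],[[0,0,0],10],[[0,0,0],10],[[0,0,0],10]]';  python3 -m pendant '[[[0,0,0],10],[[0,0,0],10],[[0,0,0],10],[[0,0,0],8],[[0,0,0],0]]'
python3 - <<'E'
from h import *
np.set_printoptions(precision=3,suppress=True)
s=observe();c=get_calibration("wrist")
R=np.array(s["tool_rot"]);T=np.array(c["world_from_camera"])
print(R.T@(T[:3,3]-s["ee_pos"]),R.T@T[:3,:3],c["K"][0],s["joints"],s["force"])
print(proj(c,[.574,-.01,.012]))
i=read_camera("wrist");save(i,"pics/w1.png")
E
```

```text
clock: 0.72
ee_pos: [0.3952, 0.33, 0.2626]
tool_rot: [[-0.923, 0.384, 0.0], [0.384, 0.923, -0.0], [-0.0, -0.0, -1.0]]
force: [0.6, 0.6, 0.1]
grip_width: 0.512
finger_force: 0.0
clock: 1.35
ee_pos: [0.5418, 0.0582, 0.2624]
tool_rot: [[-0.924, 0.383, -0.001], [0.383, 0.924, 0.0], [0.001, -0.0, -1.0]]
force: [1.5, 0.8, 0.4]
grip_width: 0.013
finger_force: 0.0
clock: 1.98
ee_pos: [0.5703, 0.0055, 0.2621]
tool_rot: [[-0.456, 0.89, -0.001], [0.89, 0.456, 0.0], [0.001, -0.001, -1.0]]
force: [-0.1, -0.0, -0.4]
grip_width: 0.004
finger_force: 0.0
clock: 2.6
ee_pos: [0.5704, 0.0057, 0.2621]
tool_rot: [[0.181, 0.983, -0.001], [0.983, -0.181, -0.0], [-0.001, -0.001, -1.0]]
force: [1.4, 0.0, -1.3]
grip_width: 0.011
finger_force: 0.0
[ 0.082  0.    -0.167] [[ 0.    -0.955 -0.297]
 [ 1.     0.     0.   ]
 [-0.    -0.297  0.955]] [333.943   0.    252.317] [-0.35   0.481  0.473  1.606 -0.236  1.114 -0.   ] [ 1.406  0.008 -1.274]
[257.136 171.502]
```

View pics/w1.png

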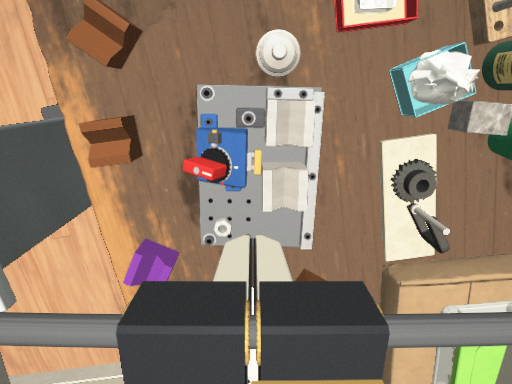

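The wrist view is aligned with the fixture (up = fixture +y, right = +x). It shows the fixed block at (268..312, 98..146), the loose block at (263..308, 167..211), and the red bar at (205,168). I'll zoom in for edges.

Run:
```python
from h import *
i=cv2.imread("pics/w1.png")[75:260,180:335]
i=cv2.resize(i,None,fx=3.2,fy=3.2,interpolation=cv2.INTER_CUBIC)
for k in range(180,335,20): cv2.putText(i,str(k),(int((k-180)*3.2),10),0,.35,(0,255,255))
for k in range(80,260,20): cv2.putText(i,str(k),(0,int((k-75)*3.2)),0,.35,(0,255,255))
cv2.imwrite("pics/c2.png",i)
```

```text
(no output)
```

View pics/c2.png

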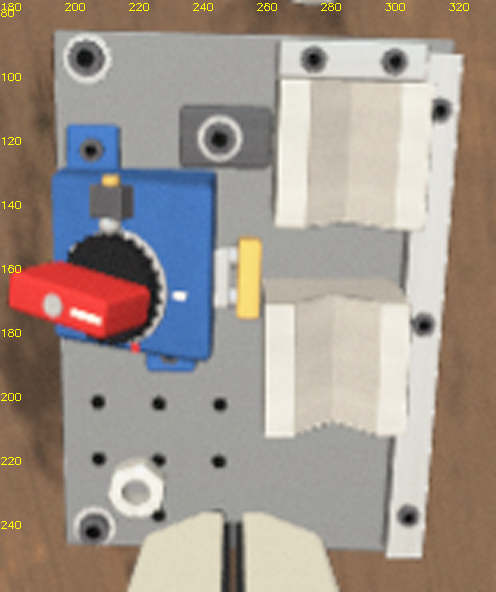

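```bash
cat > m.py <<'E'
from h import *
np.set_printoptions(precision=4,suppress=True)
E
python3 - <<'E'
from m import *
c=get_calibration("wrist");f=lambda p,z:onz(c,(p[0]/3.2+180,p[1]/3.2+75),z)[:2]
TL,BL=f((57,32),.012),f((68,543),.012)
screws=[f(p,.012) for p in((86,59),(93,527))]
print("plate",TL,BL,TL-BL,"screws",screws)
F=[f(p,.057) for p in((280,80),(428,85),(425,230),(277,226))]
L=[f(p,.057) for p in((267,303),(409,300),(408,433),(265,437))]
print("F",F,np.mean(F,0));print("L",L,np.mean(L,0))
an=lambda v:np.degrees(np.arctan2(-v[0],v[1]))
print(an(TL-BL),an(F[0]-F[3]),an(F[1]-F[2]),an(L[0]-L[3]),an(L[1]-L[2]))
th=np.radians(np.mean([an(TL-BL),an(F[0]-F[3]),an(F[1]-F[2])]))
ex=np.array([np.cos(th),np.sin(th)]);ey=np.array([-ex[1],ex[0]])
o=np.mean(F,0)-34*.001*ex-.065*ey
print("th",np.degrees(th),"origin",o)
for n,P in(("F",F),("L",L),("pl",[TL,BL])): print(n,[np.array([(p-o)@ex,(p-o)@ey])*1000 for p in P])
w=lambda x,y:o+x*ex+y*ey
print("push start xy",w(.034,-.085))
i=read_camera("wrist");hsv=cv2.cvtColor(i,cv2.COLOR_RGB2HSV)
m=(((hsv[...,0]<8)|(hsv[...,0]>172))&(hsv[...,1]>150)&(hsv[...,2]>60)).astype(np.uint8);m[:,:170]=0;m[:,260:]=0;m[:120]=0;m[230:]=0
ct=max(cv2.findContours(m,0,1)[0],key=cv2.contourArea);print(cv2.minAreaRect(ct),cv2.boundingRect(ct))
print(observe()["clock"])
E
```

```text
plate [0.5233 0.1067] [ 0.4806 -0.0974] [0.0427 0.2041] screws [array([0.5318, 0.0952]), array([ 0.4928, -0.092 ])]
F [array([0.6002, 0.0758]), array([0.6489, 0.0654]), array([0.6416, 0.0169]), array([0.5909, 0.0276])] [0.6204 0.0464]
L [array([0.5828, 0.0012]), array([ 0.6327, -0.0068]), array([ 0.6257, -0.0566]), array([ 0.5734, -0.0486])] [ 0.6037 -0.0277]
-11.816142430533704 -10.883447499902204 -8.66289400214057 -10.666661261103679 -8.001014357837624
th -10.454161310858824 origin [ 0.5752 -0.0113]
F [array([ 8.8023, 90.2485]), array([58.6162, 88.7976]), array([60.1473, 39.8407]), array([ 8.4342, 41.1132])]
L [array([ 5.2416, 13.6611]), array([55.7737, 14.8456]), array([ 57.926 , -35.3907]), array([  5.0537, -37.0129])]
pl [array([-72.4583, 106.6073]), array([ -77.4137, -101.8164])]
push start xy [ 0.5932 -0.1011]
((203.92434692382812, 167.74595642089844), (44.55401611328125, 19.85079574584961), 17.10272979736328) (182, 157, 45, 24)
2.7
```

```bash
python3 -m pendant '[[[-42,20,0],0],[[-42,21,0],0],[[0,0,50],0],[[0,0,50],0],[[0,0,50],0]]'; python3 -m pendant '[[[0,0,40],0],[[0,0,30],0],[[0,0,12],0],[[0,0,0],0]]'; python3 -m pendant '[[[8,0,0],0],[[6,0,0],0],[[6,0,0],0]]'
```

```text
clock: 3.32
ee_pos: [0.5957, -0.0847, 0.1113]
tool_rot: [[0.182, 0.983, 0.001], [0.983, -0.182, 0.0], [0.001, 0.001, -1.0]]
force: [-0.1, 0.5, -0.4]
grip_width: 0.009
finger_force: 0.0
clock: 3.82
ee_pos: [0.5955, -0.0847, 0.0304]
tool_rot: [[0.183, 0.983, -0.001], [0.983, -0.183, 0.0], [0.0, -0.001, -1.0]]
force: [0.2, 0.8, 0.6]
grip_width: 0.007
finger_force: 0.0
clock: 4.2
ee_pos: [0.6, -0.0641, 0.0315]
tool_rot: [[0.182, 0.983, 0.001], [0.983, -0.182, 0.0], [0.001, 0.001, -1.0]]
force: [0.6, 0.1, -0.2]
grip_width: 0.005
finger_force: 0.0
```

```bash
python3 -m pendant '[[[4,0,0],0],[[4,0,0],0],[[4,0,0],0],[[4,0,0],0],[[4,0,0],0]]'; python3 -m pendant '[[[3,0,0],0],[[2,0,0],0],[[1,0,0],0]]';python3 -m pendant '[[[1,0,0],0],[[1,0,0],0]]'
python3 - <<'E'
from m import *
s=observe();o=np.array([.5752,-.0113]);th=np.radians(-10.6);ex=np.array([np.cos(th),np.sin(th)]);ey=np.array([-ex[1],ex[0]]);d=s["ee_pos"][:2]-o
print(d@ex,d@ey,s["force"]);i=read_camera("wrist");i=cv2.cvtColor(i,4);cv2.imwrite("pics/c3.png",i)
E
```

```text
clock: 4.82
ee_pos: [0.6034, -0.0462, 0.0311]
tool_rot: [[0.184, 0.983, 0.001], [0.983, -0.184, -0.001], [-0.001, 0.001, -1.0]]
force: [-1.6, -4.1, 4.0]
grip_width: 0.003
finger_force: 2.6
clock: 5.2
ee_pos: [0.6045, -0.0399, 0.0309]
tool_rot: [[0.183, 0.983, 0.001], [0.983, -0.183, -0.001], [-0.001, 0.001, -1.0]]
force: [-0.9, -4.4, 4.0]
grip_width: 0.004
finger_force: 2.6
clock: 5.45
ee_pos: [0.6048, -0.0381, 0.031]
tool_rot: [[0.184, 0.983, 0.001], [0.983, -0.184, -0.001], [-0.001, 0.001, -1.0]]
force: [-0.8, -4.1, 4.2]
grip_width: 0.003
finger_force: 2.6
0.034038759979787385 -0.02092522715020823 [-0.7834 -4.1428  4.1969]
```

View pics/c3.png

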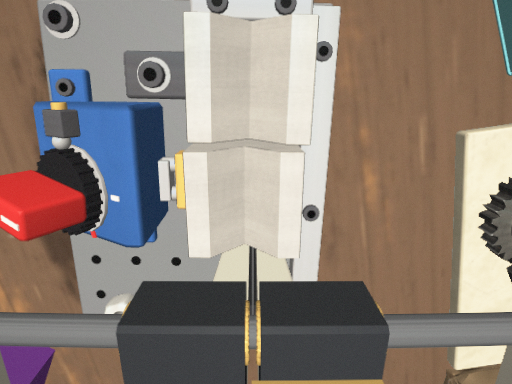

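The loose block is nearly butted, with a small wedge gap at row 145. It sits near the pad, a few mm off the fence. I'll press on until the force rises.

```bash
python3 -m pendant '[[[1,0,0],0],[[1,0,0],0]]'; python3 -m pendant '[[[1,0,0],0],[[1,0,0],0]]'; python3 -m pendant '[[[1,0,0],0],[[0,0,0],0]]'
```

```text
clock: 5.75
ee_pos: [0.6051, -0.0362, 0.0309]
tool_rot: [[0.184, 0.983, 0.001], [0.983, -0.184, -0.001], [-0.001, 0.001, -1.0]]
force: [-0.9, -5.0, 3.5]
grip_width: 0.006
finger_force: 2.6
clock: 6.0
ee_pos: [0.6053, -0.0349, 0.0309]
tool_rot: [[0.184, 0.983, 0.001], [0.983, -0.184, -0.002], [-0.002, 0.001, -1.0]]
force: [-2.0, -7.0, 3.0]
grip_width: 0.006
finger_force: 3.5
clock: 6.25
ee_pos: [0.6053, -0.0349, 0.0309]
tool_rot: [[0.185, 0.983, 0.0], [0.983, -0.185, -0.003], [-0.003, 0.001, -1.0]]
force: [-2.0, -6.4, 3.1]
grip_width: 0.003
finger_force: 3.6
```

```bash
python3 -m pendant '[[[1.5,0,0],0],[[1.5,0,0],0],[[0,0,0],0]]'
python3 - <<'E'
from m import *
i=read_camera("wrist");i=cv2.cvtColor(i,4)[0:300,150:350];cv2.imwrite("pics/c4.png",cv2.resize(i,None,fx=2,fy=2))
E
```

```text
clock: 6.62
ee_pos: [0.6053, -0.0349, 0.031]
tool_rot: [[0.187, 0.982, -0.0], [0.982, -0.187, -0.007], [-0.007, 0.001, -1.0]]
force: [-2.3, -10.5, 4.0]
grip_width: 0.007
finger_force: 5.4
```

View pics/c4.png

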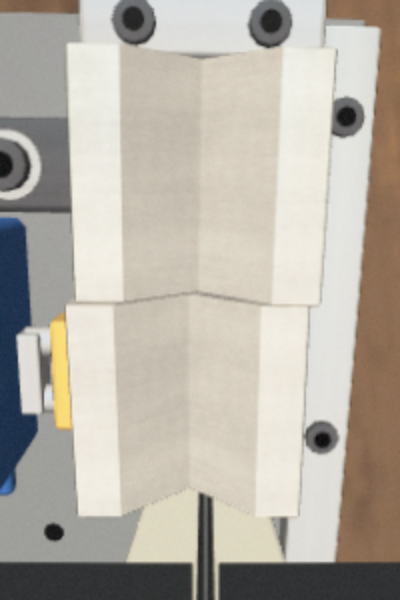

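The blocks are butted at crop row 302 with no gap. The loose block sits about 3 mm to -x, which the pad will take up. Next I retreat, lift and locate the knob.

```bash
cat >> m.py <<'E'
o=np.array([.5752,-.0113]);th=np.radians(-10.6);ex=np.array([np.cos(th),np.sin(th)]);ey=np.array([-ex[1],ex[0]])
def fx(p): d=np.array(p)[:2]-o; return np.array([d@ex,d@ey])*1000
def blob(i):
    hsv=cv2.cvtColor(i,cv2.COLOR_RGB2HSV)
    m=(((hsv[...,0]<8)|(hsv[...,0]>172))&(hsv[...,1]>150)&(hsv[...,2]>60)).astype(np.uint8)
    return m
def top_face(i,mn=150):
    # brightest red region = lit top face of the bar; returns candidate contours
    ct=[c for c in cv2.findContours(blob(i),0,1)[0] if cv2.contourArea(c)>mn]
    return [(cv2.contourArea(c),np.round(cv2.minAreaRect(c)[0],1),np.round(cv2.minAreaRect(c)[1],1),cv2.minAreaRect(c)[2]) for c in ct]
E
python3 -m pendant '[[[-10,0,0],0],[[-15,0,0],0],[[0,0,-50],0],[[0,0,-50],0],[[0,0,-50],0]]'; python3 -m pendant '[[[0,0,-20],0],[[0,0,0],0]]'
python3 - <<'E'
from m import *
import json
c=get_calibration("wrist");i=read_camera("wrist");save(i,"pics/w2.png");print(fx(observe()["ee_pos"]),top_face(i))
c={k:np.array(v).tolist() for k,v in c.items()};json.dump(c,open("c2.json","w"))
E
python3 -m pendant '[[[5,-45,0],0],[[5,-45,0],0],[[0,0,0],0]]'
python3 - <<'E'
from m import *
import json
c=get_calibration("wrist");i=read_camera("wrist");save(i,"pics/w3.png");print(observe()["clock"],fx(observe()["ee_pos"]),top_face(i))
c={k:np.array(v).tolist() for k,v in c.items()};json.dump(c,open("c3.json","w"))
a=cv2.imread("pics/w2.png")[:280,40:300];b=cv2.imread("pics/w3.png")[:280,130:390]
cv2.imwrite("pics/c5.png",cv2.resize(np.hstack([a,b]),None,fx=1.5,fy=1.5))
E
```

```text
clock: 7.3
ee_pos: [0.6011, -0.0527, 0.1817]
tool_rot: [[0.182, 0.983, -0.001], [0.983, -0.182, 0.002], [0.002, -0.001, -1.0]]
force: [0.0, 0.4, 0.3]
grip_width: 0.005
finger_force: 0.0
clock: 7.55
ee_pos: [0.6023, -0.0533, 0.202]
tool_rot: [[0.182, 0.983, 0.003], [0.983, -0.182, 0.002], [0.002, 0.003, -1.0]]
force: [1.0, 0.2, -0.9]
grip_width: 0.009
finger_force: 0.0
[ 33.2301 -36.3317] [(1003.0, array([144.7, 126.3]), array([56.2, 22.7]), 13.240520477294922)]
clock: 7.98
ee_pos: [0.51, -0.0259, 0.1985]
tool_rot: [[0.182, 0.983, -0.008], [0.983, -0.182, 0.003], [0.001, -0.008, -1.0]]
force: [0.6, -0.3, -0.0]
grip_width: 0.005
finger_force: 0.0
8.025 [-58.5424 -26.5754] [(1008.0, array([253.8, 137.5]), array([55.5, 22. ]), 13.240518569946289)]
```

View pics/c5.png

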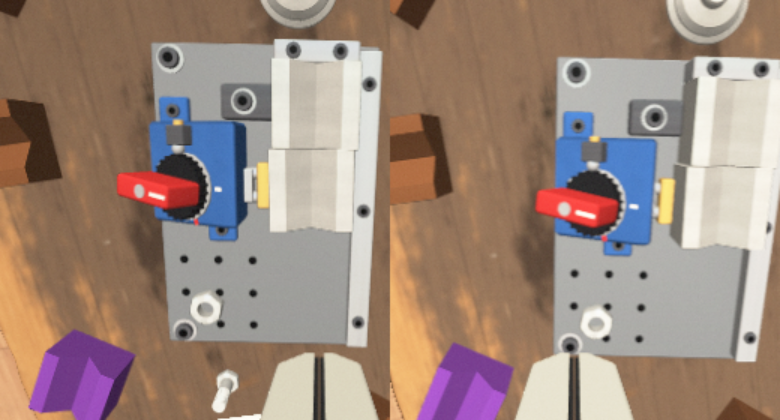

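Both crops show the blocks still butted and the red bar at left (158,189) and right (577,208). I'll triangulate it.

Run:
```python
from m import *
import json
C=[json.load(open(f)) for f in("c2.json","c3.json")]
def tri(p,q):
    (a,u),(b,v)=ray(C[0],p),ray(C[1],q)
    s=np.linalg.lstsq(np.c_[u,-v],b-a,rcond=None)[0];A=a+s[0]*u;B=b+s[1]*v
    return (A+B)/2,np.linalg.norm(A-B)*1000
for n,p,q in(("cen",(144.7,126.3),(253.8,137.5)),("dot",(132.7,127.3),(246.7,139.3)),("line",(162,126),(271.3,140.7)),("loose cen",(246,127.7),(353,138))):
    P,e=tri(p,q);print(n,P,fx(P),e)
```

```text
cen [0.5187 0.0171 0.0675] [-60.7817  17.5405] 0.30157654450934485
dot [0.5129 0.0186 0.0816] [-66.7231  17.9259] 0.05080494632820947
line [0.5339 0.0132 0.069 ] [-45.1051  16.4473] 2.6277580716255264
loose cen [ 0.6071 -0.0009  0.06  ] [29.4542 16.0669] 1.4240610407568863
```

```bash
python3 -m pendant '[[[44,-1,0],0],[[0,0,0],-10],[[0,0,0],-10],[[0,0,0],-10],[[0,0,0],-10]]' 0.35 30; python3 -m pendant '[[[0,0,0],-10],[[0,0,0],-10],[[0,0,0],-10],[[0,0,0],-7],[[0,0,0],0]]'
python3 - <<'E'
from m import *
import json
C=[json.load(open(f)) for f in("c2.json","c3.json")]
(a,u),(b,v)=ray(C[0],(158,82.7)),ray(C[1],(266.7,94))
s=np.linalg.lstsq(np.c_[u,-v],b-a,rcond=None)[0];P=a+s[0]*u;print("cap",P,fx(P))
c=get_calibration("wrist");i=read_camera("wrist");print(fx(observe()["ee_pos"]),observe()["ee_pos"],top_face(i))
R=np.array(observe()["tool_rot"]);print(R)
cv2.imwrite("pics/c6.png",i[:,:,::-1])
print(proj(c,np.r_[o+ex*-.0625+ey*.018,.0745]))
E
```

```text
clock: 8.65
ee_pos: [0.5227, 0.0156, 0.1995]
tool_rot: [[-0.496, 0.868, -0.001], [0.868, 0.496, -0.0], [0.0, -0.001, -1.0]]
force: [-0.6, -0.4, -0.7]
grip_width: 0.492
finger_force: 0.0
clock: 9.28
ee_pos: [0.5225, 0.0153, 0.1997]
tool_rot: [[-0.916, 0.402, -0.001], [0.402, 0.916, 0.0], [0.001, 0.0, -1.0]]
force: [-0.7, -0.3, -0.3]
grip_width: 0.646
finger_force: 0.0
cap [0.5367 0.0516 0.0549] [-49.447   54.7676]
[-56.8034  16.4961] [0.5224 0.0154 0.1999] [(356.0, array([499.7, 291.1]), array([17.7, 29.7]), 71.56504821777344), (1806.5, array([457.1, 250.9]), array([ 43.4, 115.2]), 80.63349151611328), (772.5, array([252.9, 179.2]), array([49.9, 17.6]), 86.8201675415039)]
[[-0.9155  0.4022 -0.0007]
 [ 0.4022  0.9155  0.0003]
 [ 0.0007 -0.     -1.    ]]
[253.238  180.8169]
```

View pics/c6.png

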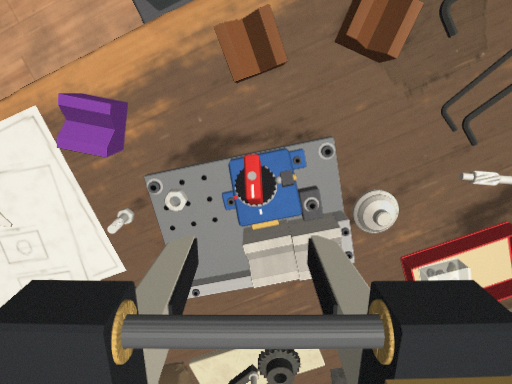

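The wrist view has the bar upright at (253,179), exactly where predicted, and aligned with the tool. I'll descend with the fingers partly closed.

```bash
python3 -m pendant '[[[2.5,1.5,40],0],[[0,0,40],0],[[0,0,30],0],[[0,0,20],0],[[0,0,8],0]]' 0.68 30; python3 -m pendant '[[[0,0,0],0],[[0,0,0],0],[[0,0,0],0]]' 1 30
```

```text
clock: 9.95
ee_pos: [0.5197, 0.0179, 0.0611]
tool_rot: [[-0.916, 0.401, -0.002], [0.401, 0.916, -0.0], [0.002, -0.001, -1.0]]
force: [0.4, 0.5, -0.1]
grip_width: 0.321
finger_force: 0.0
clock: 10.32
ee_pos: [0.5203, 0.0172, 0.0632]
tool_rot: [[-0.917, 0.4, 0.001], [0.4, 0.917, -0.001], [-0.001, -0.0, -1.0]]
force: [-0.7, -2.6, -1.5]
grip_width: 0.157
finger_force: 29.7
```

```bash
python3 -m pendant '[[[0,0,0],9],[[0,0,0],9],[[0,0,0],9]]'; python3 -m pendant '[[[0,0,0],8],[[0,0,0],8],[[0,0,0],0]]'
```

```text
clock: 10.7
ee_pos: [0.5187, 0.0163, 0.0637]
tool_rot: [[-0.631, 0.775, -0.002], [0.775, 0.631, -0.001], [0.0, -0.003, -1.0]]
force: [-5.9, -4.0, 6.2]
grip_width: 0.182
finger_force: 32.4
clock: 11.08
ee_pos: [0.5175, 0.0163, 0.0636]
tool_rot: [[-0.397, 0.918, -0.004], [0.918, 0.397, -0.002], [0.0, -0.005, -1.0]]
force: [-6.4, -4.3, 7.7]
grip_width: 0.2
finger_force: 31.5
```

```bash
python3 -m pendant '[[[0,0,0],8],[[0,0,0],8],[[0,0,0],0]]'; python3 -m pendant '[[[0,0,0],8],[[0,0,0],0]]'
python3 - <<'E'
from m import *
i=read_camera("wrist");print(observe()["moment"])
cv2.imwrite("pics/c7.png",i[:,:,::-1])
E
```

```text
clock: 11.45
ee_pos: [0.5164, 0.0173, 0.0635]
tool_rot: [[-0.128, 0.992, -0.007], [0.992, 0.128, 0.0], [0.001, -0.007, -1.0]]
force: [-7.9, -3.0, 9.4]
grip_width: 0.203
finger_force: 32.2
clock: 11.7
ee_pos: [0.5162, 0.0176, 0.0636]
tool_rot: [[0.01, 1.0, -0.007], [1.0, -0.01, 0.001], [0.001, -0.007, -1.0]]
force: [-8.2, -1.1, 10.7]
grip_width: 0.208
finger_force: 31.2
[-0.4215  1.5876  0.1794]
```

View pics/c7.png

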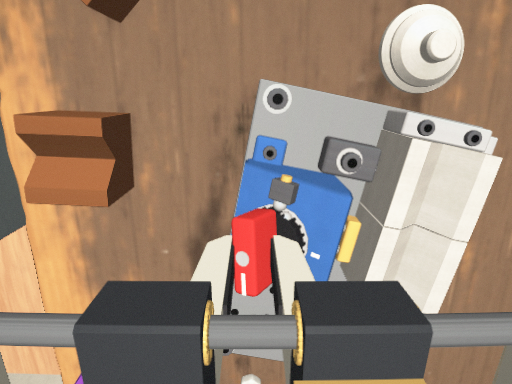

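The bar has turned to almost across the slope and the pad at (349,240) now bears on the loose block. I'll release and lift straight up.

```bash
python3 -m pendant '[[[0,0,0],0],[[0,0,0],0]]' 0.68; python3 -m pendant '[[[0,0,-20],0],[[0,0,-40],0],[[0,0,-50],0],[[0,0,-30],0],[[0,0,0],0]]'
python3 - <<'E'
from m import *
c=get_calibration("wrist");i=read_camera("wrist");print(observe()["clock"],observe()["force"],top_face(i))
j=i[40:240,170:400];cv2.imwrite("pics/c8.png",cv2.resize(j[:,:,::-1],None,fx=3,fy=3,interpolation=cv2.INTER_CUBIC))
E
```

```text
clock: 12.0
ee_pos: [0.5199, 0.018, 0.0631]
tool_rot: [[0.01, 1.0, 0.0], [1.0, -0.01, 0.0], [0.0, 0.0, -1.0]]
force: [-2.6, -0.4, 1.1]
grip_width: 0.313
finger_force: 1.0
clock: 12.62
ee_pos: [0.5228, 0.0185, 0.2053]
tool_rot: [[0.009, 1.0, 0.008], [1.0, -0.009, 0.001], [0.001, 0.008, -1.0]]
force: [-0.6, -0.3, 0.7]
grip_width: 0.32
finger_force: 0.0
12.675 [ 0.3665  0.0104 -0.6225] [(921.0, array([245.7, 184.4]), array([44.9, 25.9]), 83.48019409179688), (2091.5, array([462.,  31.]), array([62., 98.]), 90.0)]
```

View pics/c8.png

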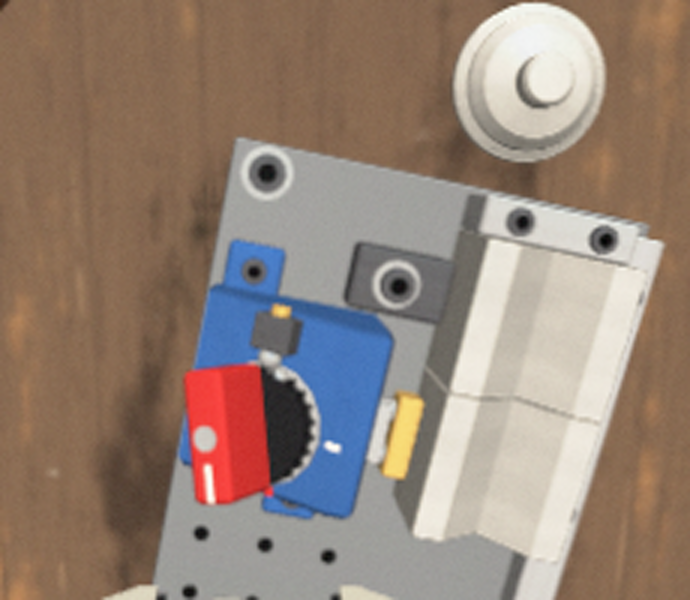

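The picture shows the bar at about 1.27 rad, past the detent. The brass pad is against the block, the loose block is in line with the fixed one, and the joint at crop (510,400) is closed. I'll hand it in.

```bash
python3 -c "
from bench import *
print(job_done())"
```

```text
the job is handed in; nothing more can be done
None
```

The job is handed in at about 12.7 s on the robot's clock. In the last image the loose block is flush and in line with the fixed one, and the knob is past its detent at about 1.27 rad with the brass pad against the block. I had no direct reading of the pad force, no verdict came back, and the arm did not go near the caliper or micrometer.

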